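# Hook out the sample tray and sort the closures

### The arm

A 7-joint arm with a two-finger parallel gripper is mounted at the origin on a cart in front of the work surface, level with it; the furniture and walls round the work are solid. World frame = base frame: x ahead of the robot, y to its left, z up, the work surface at z = 0. Lengths are in m, angles in degrees, forces in N, time in s.
With the tool pointing down it reaches from about 0.35 to 0.9 m from the base axis. Payload 7.2 kg.
Tool frame: the origin (TCP) lies on the centre line of the jaws, within the pads' length; the fingertips stand 14 mm ahead of it and the grasp point (between the pads) lies 5 mm behind it (tips_ahead is the z of the fingertips in the tool frame, in m); z points along the fingers, y is the line along which they close (so a half turn about z gives the same grasp; the last joint's range is limited). The gripper opens to 85 mm and grips with 20 to 120 N. Pads are 22 mm wide; open, the fingers measure 114 mm over their backs; the gripper's body (76 mm by 85 mm) begins 54 mm behind the grasp point. The pads swing forward as they close: fully open they stand 13 mm farther back than shut.
Start: joints at [-68.308, 23.554, -0.728, 91.456, 0.321, 64.991, -4.71], TCP at [0.27, 0.564, 0.245] pointing down, gripper open.
Joint ranges: [-169.25, 169.25], [-16.82, 113.86], [-84.01, 82.57], [7.8, 145.47], [-59.2, 239.2], [7.22, 106.19], [-163.78, 163.78]. Speed limits (degrees/s): [136.94, 136.94, 172.46, 172.46, 180, 180, 180].

### API

Orientations are given as a 3x3 rotation matrix whose columns are the frame's x, y, z axes.
In Python, from workcell import observe, snapshot, hand_in, tips_ahead gives the robot as it stands.
- The arm moves only by the shell command python3 -m inch 'ROWS' [FORCE]. ROWS is text: rows parted by semicolons, each of 7 numbers parted by spaces: the turn, a rotation vector about the tool's x, y, z in rad, then the shift along the tool's x, y, z in mm, then the finger opening in mm, from 0 to 85.4. In form: rx ry rz x y z fingers; .... A call has 1 to 10 rows; each row is the pose to reach, as a shift and turn from the pose commanded when the call began, along the tool's axes at that moment; what a row does not reach only later rows make up. A row lasts 1/12 s, in which the tool goes at most 41.7 mm and 7.16 degrees, less where a joint would pass 70% of its speed; a pose out of reach is approached as far as the arm can. A call with a gripper value outside its range is refused whole. The fingers move at their own pace and stop on an object; FORCE is the grip in N (left out, the last holds). Time passes only in rows, so rows that repeat a pose let the fingers close. It gives the time, the measured TCP pose, the force, the opening and the grip force at its end, in the units of the state.
- observe(): the state, without advancing time (a new reading comes with each control period).
- snapshot(name): name is "scene" or "side" or "wrist"; returns a dict with "img" (384x512x3 uint8, blue, green, red), "camera_matrix" (3x3 intrinsics, pixels), "R" (3x3) and "t" (3): a world point X has camera coordinates R X + t; the wrist camera has in their place "T_tool_cam" (4x4, takes a point from camera to tool coordinates, whose origin is the TCP and whose axes are the flange's). Camera axes: x right, y down, z forward; pixel columns grow to the right and rows downward; lengths in m; the calibration is good to about 2 mm. A picture is of the moment at which its call begins: read the wrist's pose just before it. There is no depth.
- hand_in(): hands the job in; it is judged then, once.
The state is a dict: "time": time; "qpos": joint angles; "dq": joint speeds; "joint_torque": joint torques, N m; "position": TCP position; "ee_rot": TCP orientation; "wrist_force": force on the tool from outside, world axes, zero at the start; "wrist_torque": the same for the moment, N m; "opening": finger opening in m; "grip_force": force on a finger pad.
Only numpy, scipy, OpenCV 4.12 (cv2) and the standard library are available. Lean on these libraries where they do the work, as an engineer would, in place of code of your own. Each camera call takes 0.05 s, during which the arm holds its last target. There are 200 camera calls.

### The job

Take the pull hook out of its dock by its bare neck, put it down and take it again by its black handle, then reach it under the grey cabinet's roof, hook the finger hole of the sliding tray and pull the tray fully out. Set the hook down flat on the bench, unhooked, and sort the loose parts lying on the grey mat: both black rubber stoppers into the tray's wide bay, the white screw cap into its narrow bay. Leave the vial, eraser, battery and label roll standing or lying where they are.

Things in the scene. Friction and masses are not known exactly. Their poses are not given: they have to be found in the camera images.
- cabinet: grey metal cabinet fixed to the bench, 185 wide (x), 145 deep (y), 66 high, open at its mouth. Origin on the bench under the middle of the roof's front edge; +y points into the cabinet (the tray slides out along -y), z up. Roof underside 60 above the bench. A clear dish lid lies fixed on the roof, from 47 mm behind the mouth, up to 75 high. Place and yaw vary.
- tray_hole (a point): centre of the finger hole, at the top face (14 above the bench) of the aluminium tray's front tab, 10 thick; axes as the cabinet's. Hole 24 (x) by 18 (y) mm, right through, only the bench below; a bar 6 wide in front of it, bay walls (20 above the bench) 9 mm behind its centre. Tray shut: 42 mm inside the mouth, under the roof. Moves with the tray.
- tray_body (a joint): how far the tray is pulled out: 0 shut, stop at 0.128 m fully out; starts between 0 and 0.01. It slides with about 1.5 N of friction and stays where it is left.
- wide_bay (a point): centre of the floor of the tray's wide bay (on the cabinet's -x side), 90 (x) by 62 (y) mm inside, walls 3 thick rising 14 above this floor; axes as the cabinet's. Floor 6 above the bench. Moves with the tray; with the tray shut it is 85 mm inside the mouth, fully out it is clear of the roof.
- narrow_bay (a point): centre of the floor of the tray's narrow bay (on the cabinet's +x side), 66 (x) by 62 (y) mm inside; walls, floor and axes as the wide bay.
- hook: pull hook, 90 g; origin on its underside mid-handle, +y from handle to beak, z up. Black handle 18 wide (x), 70 long (y -35..35), 28 high. Steel neck 10 wide, 8 high, underside at z 16, from handle to beak. Beak: 8 mm pin at y 85, pointing down from the neck to z 0. Stands upright on the bench on handle and beak; starts with the handle inside the dock, only beak and 40 mm of neck out.
- hook_beak (a point): foot of the beak pin (85 mm along +y from the hook's origin, underside level); axes as the hook's.
- hook_neck (a point): middle of the bare neck's bar, 67 mm along +y from the hook's origin and 20 mm above its underside: where the docked hook can be pinched from above.
- dock: white metal dock fixed to the bench, a tunnel 42 wide (64 over its 4 mm high foot flanges), 95 long, 41 high, closed at the back, inside 30 wide and 36 high. Origin on the bench under the middle of its mouth, +y points out of the mouth (draw the hook out this way). The handle's rear end is about 80 mm inside. Place and yaw vary.
- stopper_large: black rubber stopper, tapered, 29 mm across the top and 24 high, origin at the centre of its underside, stands small end down on the 2 mm grey mat
- stopper_small: black rubber stopper, tapered, 23 mm across the top and 22 high, origin at the centre of its underside, stands small end down on the 2 mm grey mat
- screw_cap: white ribbed screw cap, 24 mm across and 10 high, on the 2 mm grey mat; origin at the centre of its underside
- gas_turret_2: white gas tap turret fixed to the bench behind the work: round column 100 across at its foot, 70 above, with a tap arm to each side (+y and -y, 150 mm each, arms from 65 to 132 mm high); an obstacle for the gripper. Origin under the column's axis.
- vial: bystander: open glass sample vial, 28 mm across, 57 high, standing; origin at the centre of its underside
- eraser_block: bystander: eraser, 21 (x) by 42 (y) by 12 high, among the parts on the mat; origin at the centre of its underside
- battery: bystander: round battery lying along its y, 15 across, 50 long; origin at the centre of its underside
- roll: bystander: roll of label tape lying flat, 58 across, 20 high; origin at the centre of its underside
Mind the look-alikes: they are no part of the job. Leave any yellow look-alike of the stopper_large alone.

How it is judged:
By the outcome, as a careful person would: the job done as asked, in the order asked, and still so for the second after the job is handed in, with the robot touching nothing.
It also fails if it takes over 72 s, if anything falls off the work surface, if the arm or the gripper's body presses on something with over 40 N, if the wrist force passes 120 N, or if a joint passes its speed limit or range.

## Working session

There is one attempt and no reset: what is moved stays moved. The work goes in short steps, Python scripts to look and compute and a shell command to move; the robot and the scene stay as the last step left them, time stands still between calls to the robot, and variables do not carry over. Pictures are saved under pics/ and viewed, at most 10 in all, crops included, and the job is handed in when it is done.

```bash
mkdir -p pics; ls
cat > h.py <<'E'
import numpy as np, cv2
from workcell import observe, snapshot, hand_in, tips_ahead
def cam(s,o=None):
    if "T_tool_cam" in s:
        T=np.array(s["T_tool_cam"]);Rw=np.array(o["ee_rot"]);
        return Rw@T[:3,:3], Rw@T[:3,3]+np.array(o["position"])
    R=np.array(s["R"]);return R.T,-R.T@np.array(s["t"])
def ray(s,px,z,o=None):
    A,c=cam(s,o);d=A@np.linalg.solve(np.array(s["camera_matrix"]),[px[0],px[1],1.])
    return c+d*(z-c[2])/d[2]
def proj(s,X,o=None):
    A,c=cam(s,o);p=np.array(s["camera_matrix"])@(A.T@(np.array(X)-c));return p[:2]/p[2]
E
python3 - <<'E'
from h import *
o=observe();print(o,tips_ahead)
ims=[]
for n in("scene","side","wrist"):
    o=observe();s=snapshot(n);A,c=cam(s,o);print(n,c.round(3),A[:,2].round(2));cv2.imwrite(f"pics/{n}0.png",cv2.resize(s["img"],(800,600),interpolation=cv2.INTER_CUBIC))
    import pickle;pickle.dump((s,o),open(f"{n}0.pkl","wb"))
E
```

```text
pics
{'time': 0.0, 'qpos': array([-68.30610421,  23.60246378,  -0.72884068,  91.50266342,
         0.32212316,  64.99102625,  -4.70995321]), 'dq': array([-0.00419838, -0.04722984,  0.01266837,  0.02731622,  0.07139012,
        0.00221095, -0.04263597]), 'joint_torque': array([-9.57141528e-04, -6.00624561e+01,  6.81806467e-01, -2.99409038e+01,
        1.38887280e-02,  1.08223117e-02,  1.46768878e-05]), 'position': array([0.26990384, 0.56320033, 0.24443631]), 'ee_rot': array([[-9.01837754e-01,  4.32074438e-01, -5.87519849e-04],
       [ 4.32074817e-01,  9.01836460e-01, -1.53375671e-03],
       [-1.32850245e-04, -1.63705223e-03, -9.99998651e-01]]), 'wrist_force': array([ 1.13288557,  0.15220506, -0.31945287]), 'wrist_torque': array([-0.02649758,  0.03476563, -0.01249598]), 'grip_force': 0.0, 'opening': 0.0854902351715276} 0.014
scene [-0.199  0.742  0.94 ] [ 0.55 -0.54 -0.63]
side [ 0.461 -0.913  0.705] [ 0.1   0.81 -0.58]
wrist [0.201 0.596 0.374] [ 0.27 -0.13 -0.96]
```

View pics/scene0.png

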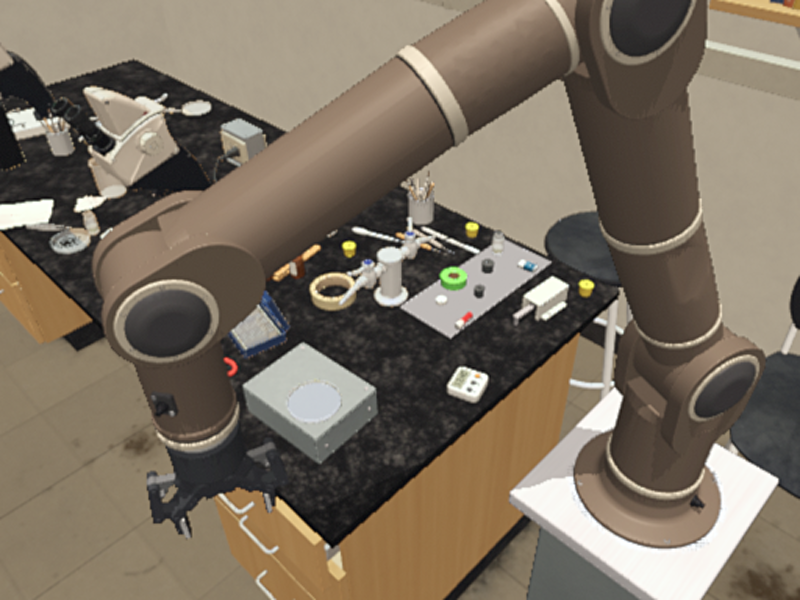

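View pics/side0.png

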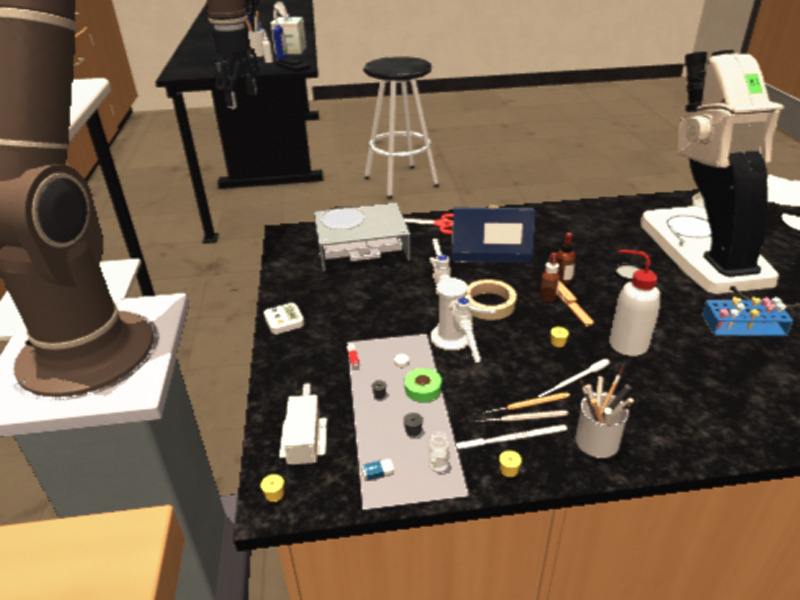

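Side view (800-px scale): the cabinet is at (362,235) with its mouth facing the camera. The dock is at (302,430) with the hook neck at (307,390). Candidates: large stopper black (414,423), small stopper black (379,388), yellow look-alikes (272,488), (510,462), (559,337), cap white (401,360). The vial's top at (439,450) and the white timer at (284,318) are not the cap. I choose the two black ones and the white disc, and check them in one close crop.

Run:
```python
from h import *;import pickle
s,o=pickle.load(open("side0.pkl","rb"));i=s["img"]
cv2.imwrite("pics/c1.png",cv2.resize(i[210:322,160:310],(800,597),interpolation=cv2.INTER_CUBIC))
t,_=pickle.load(open("scene0.pkl","rb"));j=t["img"]
a=cv2.resize(i[125:180,190:270],(800,550),interpolation=cv2.INTER_CUBIC)
cv2.imwrite("pics/c2.png",a)
```

```text
(no output)
```

View pics/c1.png

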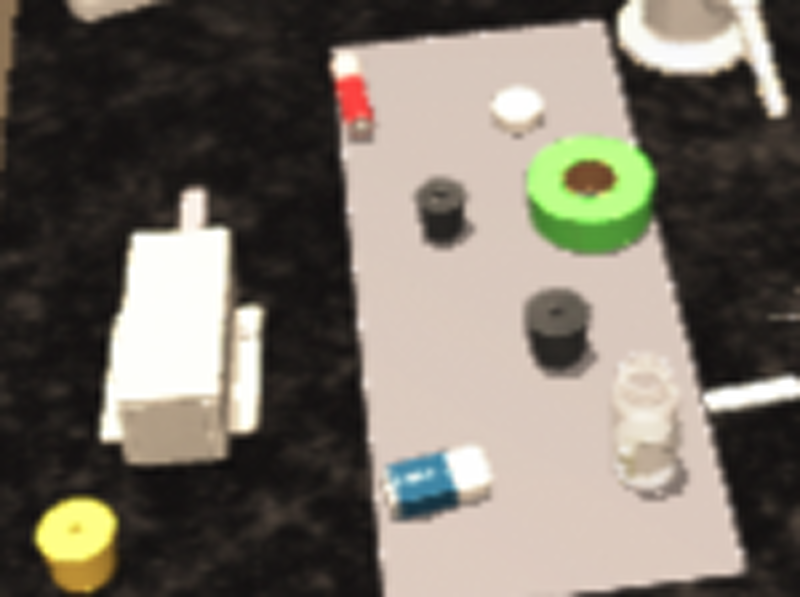

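View pics/c2.png

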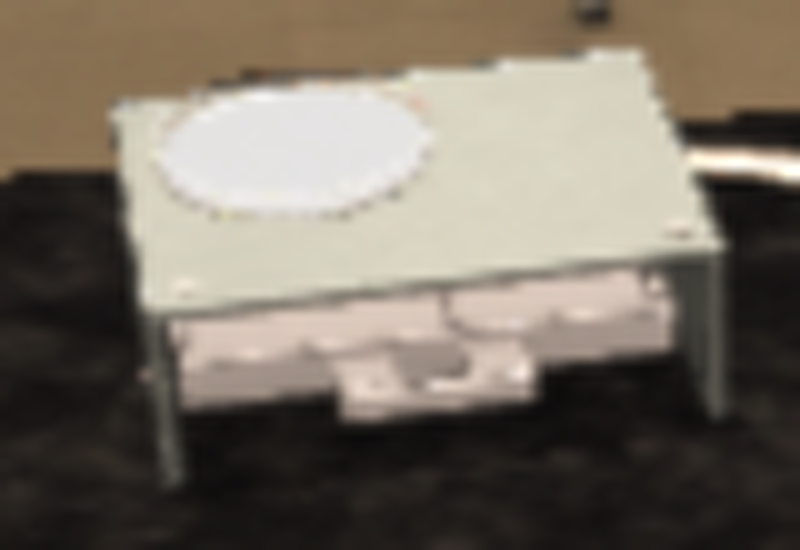

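```bash
python3 - <<'E'
from h import *;import pickle
s,o=pickle.load(open("side0.pkl","rb"))
def c1(x,y,z,n): 
    p=ray(s,(160+x/5.333-.4,210+y/5.333-.4),z);print(n,(p*1000).round(0));return p
def c2(x,y,z,n):
    p=ray(s,(190+x/10-.45,125+y/10-.45),z);print(n,(p*1000).round(0));return p
a,b=c1(132,232,.041,"dockmouthL"),c1(230,230,.041,"dmR");e,f=c1(118,402,.041,"rL"),c1(228,400,.041,"rR")
d=(a+b-e-f)/2;print("dock w",np.linalg.norm(a-b),np.linalg.norm(e-f),"len",np.linalg.norm(d),"yaw+y",np.degrees(np.arctan2(d[1],d[0])), (a+b)/2)
c1(194,190,.024,"neck tip")
c1(441,188,.024,"small");c1(557,312,.026,"large");c1(518,104,.012,"cap")
c1(645,380,.059,"vial top");c1(650,478,.003,"vial bot");c1(435,480,.014,"eraser");c1(353,95,.015,"bat");c1(590,180,.022,"roll")
a,b=c2(148,308,.066,"cabL"),c2(722,247,.066,"cabR");e,f=c2(112,100,.066,"rL"),c2(640,52,.066,"rR")
print("cab w",np.linalg.norm(a-b),np.linalg.norm(a-e),"xdir",np.degrees(np.arctan2(*(b-a)[1::-1])),(a+b)/2)
c2(430,362,.014,"hole")
E
cat > mv.py <<'E'
# python3 mv.py x y z yaw : rows from now to the target; yaw = world heading of tool y axis (mod 180)
import sys; from h import *
from scipy.spatial.transform import Rotation as Ro
x,y,z,yaw=map(float,sys.argv[1:5]);o=observe();R=np.array(o["ee_rot"]);p=np.array(o["position"])
a=np.radians(yaw);best=None
for k in(0,np.pi):
    ty=np.array([np.cos(a+k),np.sin(a+k),0]);tz=np.array([0,0,-1.]);T=np.column_stack([np.cross(ty,tz),ty,tz])
    v=Ro.from_matrix(R.T@T).as_rotvec()
    print("rot",v.round(3),"shift",(R.T@(np.array([x,y,z])-p)*1000).round(1),"q7",o["qpos"][6].round(0),"n>",max(np.degrees(np.linalg.norm(v))/7.16,np.linalg.norm(np.array([x,y,z])-p)/.0417).round(1))
E
```

```text
dockmouthL [ 363. -212.   41.]
dmR [ 406. -217.   41.]
rL [ 359. -309.   41.]
rR [ 403. -315.   41.]
dock w 0.04325670208261022 0.0444858154781119 len 0.09769535696292034 yaw+y 88.00875423160954 [ 0.38415312 -0.21459276  0.041     ]
neck tip [ 388. -171.   24.]
small [ 501. -187.   24.]
large [ 543. -274.   26.]
cap [ 545. -121.   12.]
vial top [ 568. -347.   59.]
vial bot [ 570. -349.    3.]
eraser [ 482. -346.   14.]
bat [ 466. -105.   15.]
roll [ 570. -191.   22.]
cabL [422. 192.  66.]
cabR [605. 199.  66.]
rL [413. 336.  66.]
rR [596. 340.  66.]
cab w 0.1834285962390866 0.14388795441567334 xdir 2.1694411228509365 [0.51326117 0.19583313 0.066     ]
hole [510. 231.  14.]
```

```bash
python3 mv.py 0.386 -0.1925 0.2 -3.5
python3 - <<'E'
from h import *;import pickle
s,o=pickle.load(open("side0.pkl","rb"))
for n,p,z in(("turret foot",(452,340),.0),("turret top",(453,288),.132),("armS tip",(474,356),.068),("armN tip",(437,242),.132),("timer",(284,318),.01)):
    print(n,ray(s,np.array(p)*.64,z).round(3))
E
```

```text
rot [-1.000e-03  1.000e-03  1.185e+00] shift [-431.2 -631.4   45.5] q7 -5.0 n> 18.4
rot [-1.000e-03 -1.000e-03 -1.956e+00] shift [-431.2 -631.4   45.5] q7 -5.0 n> 18.4
turret foot [ 0.642 -0.074  0.   ]
turret top [ 0.635 -0.103  0.132]
armS tip [ 0.65  -0.199  0.068]
armN tip [0.635 0.044 0.132]
timer [0.347 0.026 0.01 ]
```

```bash
python3 -m inch '0 0 1.185 -431 -631 30 85;0 0 1.185 -431 -631 30 85;0 0 1.185 -431 -631 30 85;0 0 1.185 -431 -631 30 85;0 0 1.185 -431 -631 30 85;0 0 1.185 -431 -631 30 85;0 0 1.185 -431 -631 30 85;0 0 1.185 -431 -631 30 85;0 0 1.185 -431 -631 30 85;0 0 1.185 -431 -631 30 85'; python3 mv.py 0.386 -0.1925 0.2 -3.5
```

```text
time: 0.98
position: [0.333, 0.1502, 0.2288]
ee_rot: [[0.068, 0.998, 0.0], [0.998, -0.068, 0.001], [0.001, 0.0, -1.0]]
wrist_force: [0.6, 0.3, 0.4]
opening: 0.085
grip_force: 0.0
rot [ 0.    -0.001 -0.007] shift [-338.3   76.1   28.7] q7 -37.0 n> 8.3
rot [-1.000e-03 -0.000e+00  3.135e+00] shift [-338.3   76.1   28.7] q7 -37.0 n> 25.1
```

```bash
python3 -m inch '0 0 0 -338 76 29 85;0 0 0 -338 76 29 85;0 0 0 -338 76 29 85;0 0 0 -338 76 29 85;0 0 0 -338 76 29 85;0 0 0 -338 76 29 85;0 0 0 -338 76 29 85;0 0 0 -338 76 29 85;0 0 0 -338 76 29 85;0 0 0 -338 76 29 85'
python3 - <<'E'
from h import *
o=observe();s=snapshot("wrist");cv2.imwrite("pics/w1.png",cv2.resize(s["img"],(800,600)));import pickle;pickle.dump((s,o),open("w1.pkl","wb"))
for X in((.386,-.1925,.024),(.3885,-.171,.024),(.384,-.2145,.041)):print(proj(s,X,o)/.64)
E
```

```text
time: 1.82
position: [0.3884, -0.1938, 0.1999]
ee_rot: [[0.067, 0.998, -0.0], [0.998, -0.067, -0.003], [-0.003, 0.0, -1.0]]
wrist_force: [-0.3, 0.6, -1.0]
opening: 0.085
grip_force: 0.0
[386.35766598 274.14213115]
[387.78413433 244.68831633]
[385.51851065 310.28932135]
```

View pics/w1.png

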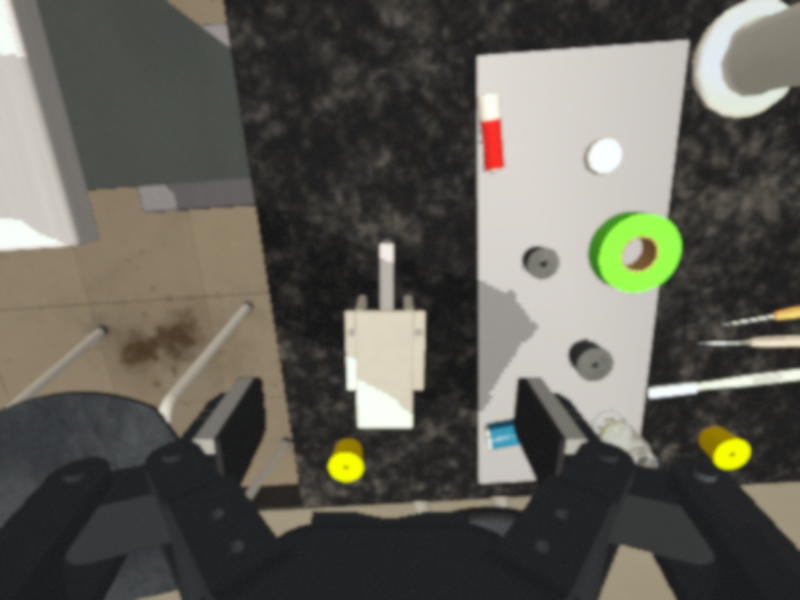

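Wrist view: neck tip at (387,243), right where the side view predicted (388,245). The dock mouth is at row 310, and the parts are on the mat as listed. I'll go down.

```bash
python3 -m inch '0 0 0 3 -2.6 40 50;0 0 0 3 -2.6 80 40;0 0 0 3 -2.6 120 40;0 0 0 3 -2.6 150 40;0 0 0 3 -2.6 165 40;0 0 0 3 -2.6 175 40;0 0 0 3 -2.6 181 40;0 0 0 3 -2.6 181 40;0 0 0 3 -2.6 181 40' 50
python3 - <<'E'
from h import *;import pickle
s,o=pickle.load(open("w1.pkl","rb"))
for n,p,z in(("small",(541,261),.024),("large",(592,362),.026),("cap",(604,155),.012),("bat",(491,132),.017),("roll",(640,251),.022),("vialtop",(605,422),.059)):print(n,ray(s,np.array(p)*.64,z,o).round(4))
E
```

```text
time: 2.62
position: [0.3863, -0.186, 0.0193]
ee_rot: [[0.06, 0.998, 0.0], [0.998, -0.06, 0.001], [0.001, 0.0, -1.0]]
wrist_force: [0.4, -0.0, -0.5]
opening: 0.0398
grip_force: 0.0
small [ 0.4981 -0.1902  0.024 ]
large [ 0.5399 -0.2722  0.026 ]
cap [ 0.5433 -0.1202  0.012 ]
bat [ 0.4633 -0.1002  0.017 ]
roll [ 0.5699 -0.1881  0.022 ]
vialtop [ 0.5367 -0.3039  0.059 ]
```

```bash
python3 -m inch '0 0 0 0 0 0 0;0 0 0 0 0 0 0;0 0 0 0 0 0 0;0 0 0 0 0 0 0;0 0 0 0 0 0 0;0 0 0 0 0 0 0;0 0 0 0 0 0 0' 50
```

```text
time: 3.2
position: [0.3867, -0.1866, 0.0198]
ee_rot: [[0.061, 0.998, 0.002], [0.998, -0.061, 0.0], [0.001, 0.002, -1.0]]
wrist_force: [-0.5, 1.2, 7.3]
opening: 0.0085
grip_force: 49.1
```

```bash
python3 -m inch '0 0 0 10 0 -1 0;0 0 0 25 0 -1 0;0 0 0 42 0 -1 0;0 0 0 60 0 -1 0;0 0 0 80 0 -1 0;0 0 0 100 0 -1 0;0 0 0 118 0 -1 0;0 0 0 130 0 -1 0;0 0 0 130 0 -1 0;0 0 0 130 0 0 0'
python3 - <<'E'
from h import *
s=snapshot("side");cv2.imwrite("pics/s1.png",cv2.resize(s["img"][130:322,130:386],(800,600)));import pickle;pickle.dump((s,0),open("s1.pkl","wb"))
E
```

```text
time: 4.03
position: [0.3946, -0.0558, 0.0195]
ee_rot: [[0.059, 0.998, 0.001], [0.998, -0.059, 0.002], [0.002, 0.001, -1.0]]
wrist_force: [-4.2, 10.0, 31.2]
opening: 0.0088
grip_force: 52.9
```

View pics/s1.png

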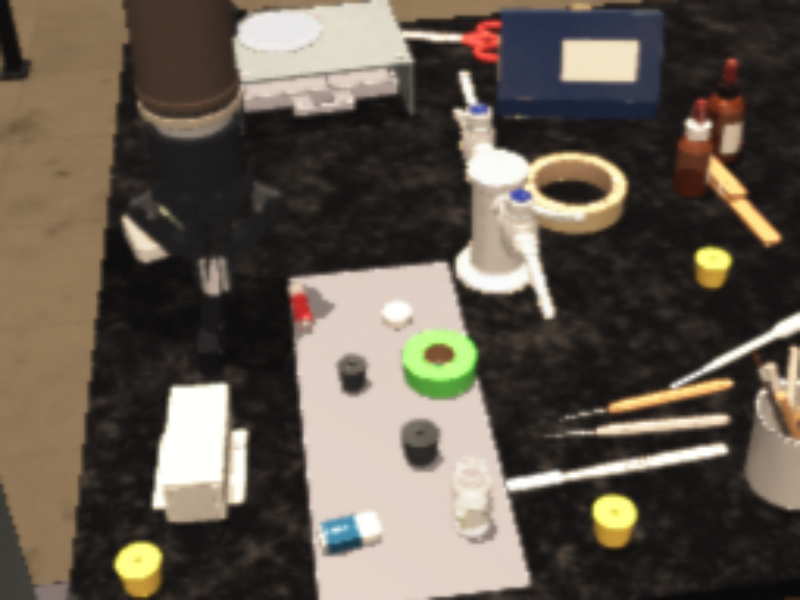

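Hook is out: its black handle spans rows ~270–352 near column 210 and is clear of the dock. Release, rise and look with the wrist camera.

```bash
python3 -m inch '0 0 0 0 0 0 20;0 0 0 0 0 0 40;0 0 0 0 0 0 40;0 0 0 0 0 -30 40;0 0 0 -20 0 -70 40;0 0 0 -50 0 -110 40;0 0 0 -80 0 -130 40;0 0 0 -80 0 -130 40;0 0 0 -80 0 -130 40'
python3 - <<'E'
from h import *
o=observe();s=snapshot("wrist");i=s["img"];cv2.imwrite("pics/w2.png",cv2.resize(i[60:330,160:400],(533,600)));import pickle;pickle.dump((s,o),open("w2.pkl","wb"))
E
```

```text
time: 4.83
position: [0.39, -0.1389, 0.1504]
ee_rot: [[0.065, 0.998, 0.004], [0.998, -0.065, 0.0], [0.001, 0.004, -1.0]]
wrist_force: [1.0, 0.7, -0.7]
opening: 0.0398
grip_force: 0.0
```

View pics/w2.png

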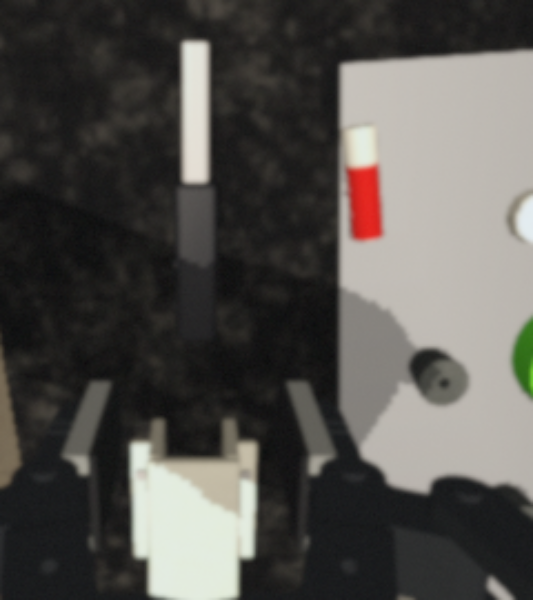

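Wrist crop: hook upright, neck tip (196,42), handle from (196,185) to rear ≈(196,342).

Run:
```python
from h import *;import pickle
s,o=pickle.load(open("w2.pkl","rb"))
for n,p,z in(("tip",(196,42),.024),("front",(197,187),.028),("rear",(196,342),.02),("small",(443,383),.024)):print(n,ray(s,(160+p[0]/2.221,60+p[1]/2.222),z,o).round(4))
```

```text
tip [ 0.3959 -0.0399  0.024 ]
front [ 0.3926 -0.0952  0.028 ]
rear [ 0.3875 -0.1662  0.02  ]
small [ 0.4995 -0.1923  0.024 ]
```

```bash
python3 -m inch '0 0 0 1 0 40 45;0 0 0 1 0 80 45;0 0 0 1 0 110 45;0 0 0 1 0 125 45;0 0 0 1 0 132 45;0 0 0 1 0 132 45;0 0 0 1 0 132 0;0 0 0 1 0 132 0;0 0 0 1 0 132 0;0 0 0 1 0 132 0' 60;python3 -m inch '0 0 0 0 0 0 0;0 0 0 0 0 0 0;0 0 0 0 0 0 0'; python3 mv.py 0.509 0.06 0.06 -3
```

```text
time: 5.72
position: [0.39, -0.1356, 0.0178]
ee_rot: [[0.06, 0.998, 0.002], [0.998, -0.06, 0.0], [0.0, 0.002, -1.0]]
wrist_force: [0.3, 0.0, 0.7]
opening: 0.0169
grip_force: 58.6
time: 5.97
position: [0.39, -0.1356, 0.0178]
ee_rot: [[0.061, 0.998, 0.002], [0.998, -0.061, 0.0], [0.001, 0.002, -1.0]]
wrist_force: [-1.5, 0.8, 9.1]
opening: 0.0165
grip_force: 59.5
rot [ 0.002 -0.001 -0.008] shift [202.5 107.  -41.9] q7 46.0 n> 5.6
rot [-1.000e-03 -3.000e-03  3.133e+00] shift [202.5 107.  -41.9] q7 46.0 n> 25.1
```

```bash
python3 -m inch '0 0 0 0 0 -20 0;0 0 0 10 5 -42 0;0 0 -0.03 40 20 -42 0;0 0 -0.06 75 38 -42 0;0 0 -0.09 110 54 -42 0;0 0 -0.11 145 70 -42 0;0 0 -0.11 180 86 -42 0;0 0 -0.11 210 101 -42 0;0 0 -0.11 238 113 -35 0;0 0 -0.11 238 113 -25 0'; python3 -m inch '0 0 0 0 0 0 0;0 0 0 0 0 0 0';python3 - <<'E'
from h import *
o=observe();s=snapshot("wrist");import pickle;pickle.dump((s,o),open("w3.pkl","wb"))
t=snapshot("scene");cv2.imwrite("pics/w3.png",np.hstack([cv2.resize(s["img"],(400,300)),cv2.resize(t["img"][170:320,130:330],(400,300))]))
u=snapshot("side");cv2.imwrite("pics/s3.png",cv2.resize(u["img"][120:200,180:286],(795,600),interpolation=cv2.INTER_CUBIC))
E
```

```text
time: 6.8
position: [0.5198, 0.1025, 0.0425]
ee_rot: [[-0.058, 0.998, 0.004], [0.998, 0.058, 0.004], [0.003, 0.004, -1.0]]
wrist_force: [0.5, 0.3, -1.2]
opening: 0.0167
grip_force: 58.7
time: 6.97
position: [0.5156, 0.0943, 0.0418]
ee_rot: [[-0.049, 0.999, -0.001], [0.999, 0.049, -0.001], [-0.001, -0.001, -1.0]]
wrist_force: [0.5, 0.1, -0.5]
opening: 0.0172
grip_force: 58.7
```

View pics/s3.png

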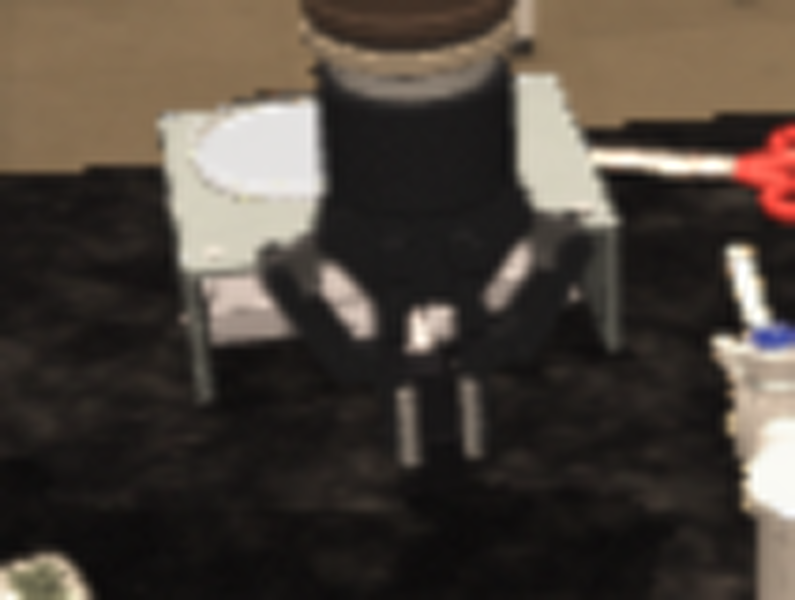

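Side view: the gripper (column ~430) stands centred before the cabinet mouth, with the hook pointing in; the hole itself is hidden. I'll go by the measured hole.

```bash
python3 -m inch '0 0 0 15 0 0 0;0 0 0 30 1 0 0;0 0 0 42 1 0 0;0 0 0 46 1 0 0;0 0 0 46 1 0 0;0 0 0 46 1 0 0'; python3 -m inch '0 0 0 0 0 4 0;0 0 0 0 0 8 0;0 0 0 0 0 12 0;0 0 0 0 0 12 0;0 0 0 0 0 12 0';python3 -m inch '0 0 0 0 0 3 0;0 0 0 0 0 6 0;0 0 0 0 0 8 0;0 0 0 0 0 8 0;0 0 0 0 0 8 0'
```

```text
time: 7.62
position: [0.5152, 0.1402, 0.0421]
ee_rot: [[-0.049, 0.999, 0.0], [0.999, 0.049, -0.0], [-0.0, 0.0, -1.0]]
wrist_force: [-0.1, -0.5, -1.2]
opening: 0.0171
grip_force: 58.7
time: 8.03
position: [0.5151, 0.1403, 0.0295]
ee_rot: [[-0.048, 0.999, -0.001], [0.999, 0.048, -0.001], [-0.0, -0.001, -1.0]]
wrist_force: [0.8, 0.1, -1.3]
opening: 0.0171
grip_force: 58.7
time: 8.45
position: [0.5152, 0.1408, 0.0218]
ee_rot: [[-0.049, 0.999, -0.0], [0.999, 0.049, -0.0], [-0.0, -0.0, -1.0]]
wrist_force: [-0.4, -0.2, 0.2]
opening: 0.0168
grip_force: 58.7
```

```bash
python3 -m inch '0 0 0 -6 0 0 0;0 0 0 -14 0 0 0;0 0 0 -24 0 0 0;0 0 0 -34 0 0 0;0 0 0 -44 0 0 0;0 0 0 -54 0 0 0;0 0 0 -64 0 0 0;0 0 0 -74 0 0 0;0 0 0 -84 0 0 0;0 0 0 -94 0 0 0'; python3 -m inch '0 0 0 -6 0 0 0;0 0 0 -12 0 0 0;0 0 0 -18 0 0 0;0 0 0 -22 0 0 0;0 0 0 -22 0 0 0;0 0 0 -22 0 0 0'
python3 - <<'E'
from h import *
o=observe();s=snapshot("wrist");import pickle;pickle.dump((s,o),open("w4.pkl","wb"));cv2.imwrite("pics/w4.png",cv2.resize(s["img"],(800,600)))
E
```

```text
time: 9.28
position: [0.52, 0.0459, 0.022]
ee_rot: [[-0.049, 0.999, 0.0], [0.999, 0.049, 0.0], [0.0, 0.0, -1.0]]
wrist_force: [0.2, 2.0, -1.1]
opening: 0.0169
grip_force: 58.7
time: 9.78
position: [0.5207, 0.0246, 0.0218]
ee_rot: [[-0.049, 0.999, -0.0], [0.999, 0.049, -0.0], [-0.0, -0.001, -1.0]]
wrist_force: [0.6, -0.4, -1.3]
opening: 0.0169
grip_force: 58.7
```

View pics/w4.png

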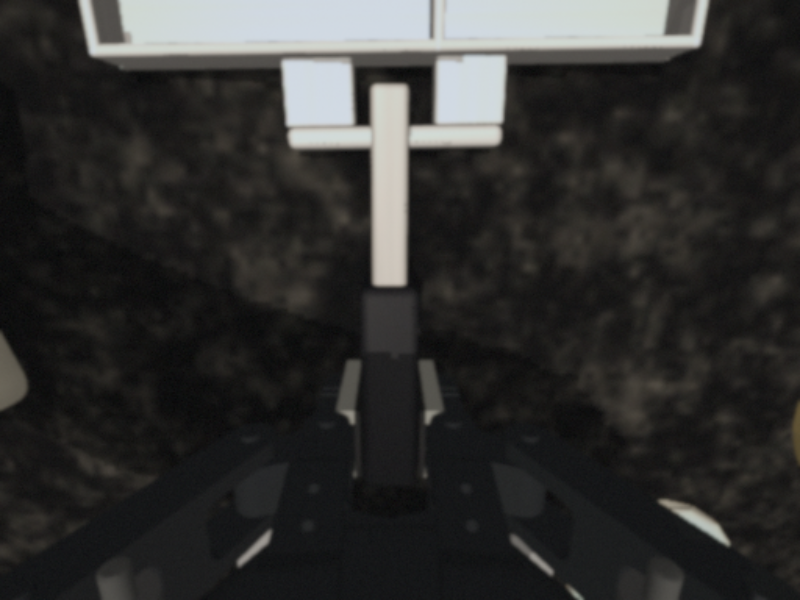

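Wrist view: the beak is in the hole (neck end at (390,90)), the tray is following and the hook sits centred on the tab. I'll go on to the stop.

```bash
python3 -m inch '0 0 0 -3 0 0 0;0 0 0 -6 0 0 0;0 0 0 -8 0 0 0;0 0 0 -8 0 0 0' ; python3 -m inch '0 0 0 -1 0 0 0;0 0 0 -2 0 0 0;0 0 0 -3 0 0 0;0 0 0 -3 0 0 0'; python3 -m inch '0 0 0 -1 0 0 0;0 0 0 -2 0 0 0;0 0 0 -2 0 0 0'
```

```text
time: 10.17
position: [0.5212, 0.0166, 0.0219]
ee_rot: [[-0.049, 0.999, -0.0], [0.999, 0.049, -0.0], [-0.0, -0.0, -1.0]]
wrist_force: [1.1, 0.8, -0.6]
opening: 0.0167
grip_force: 58.7
time: 10.5
position: [0.5214, 0.0139, 0.0219]
ee_rot: [[-0.049, 0.999, -0.0], [0.999, 0.049, 0.0], [0.0, -0.0, -1.0]]
wrist_force: [-0.4, 0.8, -0.9]
opening: 0.0168
grip_force: 58.7
time: 10.75
position: [0.5216, 0.0122, 0.0219]
ee_rot: [[-0.049, 0.999, -0.0], [0.999, 0.049, 0.0], [0.0, -0.0, -1.0]]
wrist_force: [-0.1, 2.1, -1.6]
opening: 0.0167
grip_force: 58.7
```

```bash
python3 -m inch '0 0 0 -1 0 0 0;0 0 0 -2 0 0 0;0 0 0 -2 0 0 0' ; python3 -m inch '0 0 0 -1 0 0 0;0 0 0 -2 0 0 0;0 0 0 -2 0 0 0'; python3 -m inch '0 0 0 -1 0 0 0;0 0 0 -2 0 0 0;0 0 0 -2 0 0 0'
```

```text
time: 11.0
position: [0.5216, 0.012, 0.0218]
ee_rot: [[-0.05, 0.999, -0.001], [0.999, 0.05, 0.002], [0.002, -0.001, -1.0]]
wrist_force: [-0.2, 7.8, -3.1]
opening: 0.0168
grip_force: 58.5
time: 11.25
position: [0.5216, 0.0118, 0.0217]
ee_rot: [[-0.052, 0.999, -0.001], [0.999, 0.052, 0.004], [0.005, -0.001, -1.0]]
wrist_force: [0.1, 12.9, -3.0]
opening: 0.0167
grip_force: 58.6
time: 11.5
position: [0.5217, 0.0117, 0.0215]
ee_rot: [[-0.053, 0.999, -0.002], [0.999, 0.053, 0.006], [0.007, -0.001, -1.0]]
wrist_force: [0.7, 17.0, -4.1]
opening: 0.0173
grip_force: 58.6
```

```bash
python3 -m inch '0 0 0 5 0 0 0;0 0 0 9 0 0 0;0 0 0 9 0 0 0;0 0 0 9 0 -8 0;0 0 0 9 0 -16 0;0 0 0 9 0 -24 0;0 0 0 9 0 -28 0;0 0 0 9 0 -28 0' ; python3 -m inch '0 0 0 -12 0 0 0;0 0 0 -30 0 0 0;0 0 0 -46 0 5 0;0 0 0 -50 0 15 0;0 0 0 -50 0 22 0;0 0 0 -50 0 26 0;0 0 0 -50 0 30 0;0 0 0 -50 0 31 0;0 0 0 -50 0 31 0'
```

```text
time: 12.17
position: [0.5223, 0.0147, 0.0514]
ee_rot: [[-0.049, 0.999, 0.002], [0.999, 0.049, 0.0], [0.0, 0.002, -1.0]]
wrist_force: [-0.1, 0.8, -0.3]
opening: 0.0167
grip_force: 59.1
time: 12.92
position: [0.5235, -0.034, 0.0192]
ee_rot: [[-0.05, 0.999, -0.001], [0.999, 0.05, 0.001], [0.002, -0.001, -1.0]]
wrist_force: [-4.3, 0.6, 10.7]
opening: 0.0168
grip_force: 61.4
```

```bash
python3 -m inch '0 0 0 0 0 0 20;0 0 0 0 0 0 45;0 0 0 0 0 0 50;0 0 0 0 0 -35 60;0 0 0 0 0 -75 60;0 0 0 0 0 -115 60;0 0 0 -40 0 -130 60;0 0 0 -80 0 -130 60;0 0 0 -120 0 -130 60;0 0 0 -160 0 -130 60' 30
python3 - <<'E'
from h import *
s=snapshot("side");cv2.imwrite("pics/s4.png",cv2.resize(s["img"][120:280,170:383],(799,600)));import pickle
o=observe();w=snapshot("wrist");pickle.dump((w,o),open("w5.pkl","wb"));pickle.dump((s,o),open("s4.pkl","wb"))
E
python3 mv.py 0.541 -0.273 0.12 0
```

```text
time: 13.75
position: [0.5323, -0.1953, 0.1494]
ee_rot: [[-0.052, 0.999, 0.001], [0.999, 0.052, 0.0], [0.0, 0.001, -1.0]]
wrist_force: [0.6, -0.2, 0.1]
opening: 0.06
grip_force: 0.0
rot [0.002 0.005 0.04 ] shift [-70.6   7.5  30.2] q7 42.0 n> 1.8
rot [-7.000e-03  2.000e-03 -3.102e+00] shift [-70.6   7.5  30.2] q7 42.0 n> 24.8
```

View pics/s4.png

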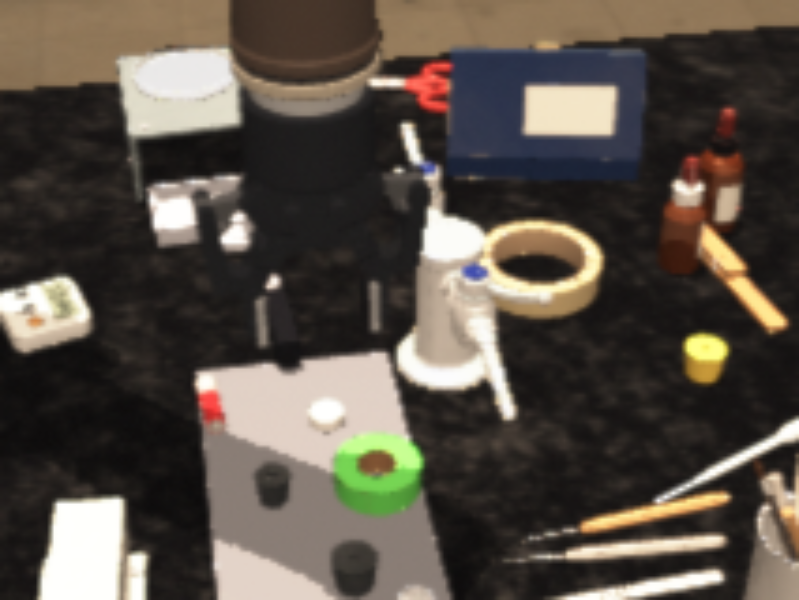

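Side view: tray out, hook standing upright and clear of the tray at (278,310). Nothing else has shifted. Now the large stopper.

```bash
python3 -m inch '0 0 0 -35 4 0 60;0 0 0 -65 7 15 55;0 0 0 -71 7.5 50 55;0 0 0 -71 7.5 85 55;0 0 0 -71 7.5 110 55;0 0 0 -71 7.5 125 55;0 0 0 -71 7.5 131 55;0 0 0 -71 7.5 131 55;0 0 0 -71 7.5 131 20;0 0 0 -71 7.5 131 10' 30; python3 -m inch '0 0 0 0 0 0 10;0 0 0 0 0 0 10;0 0 0 0 0 0 10;0 0 0 0 0 0 10;0 0 0 0 0 0 10'
python3 - <<'E'
from h import *;import pickle
s,o=pickle.load(open("w4.pkl","rb"))
# tab frame: tray pose at w4 -> hole; bay front wall top corners z=.02
for n,p in(("wallL",(92,50)),("wallR",(700,44)),("div",(438,42))):print(n,ray(s,np.array(p)*.64,.02,o).round(4))
E
```

```text
time: 14.68
position: [0.5438, -0.2656, 0.0196]
ee_rot: [[-0.049, 0.999, 0.002], [0.999, 0.049, -0.001], [-0.001, 0.002, -1.0]]
wrist_force: [0.4, -0.5, -0.7]
opening: 0.032
grip_force: 0.2
time: 15.1
position: [0.5438, -0.2658, 0.0197]
ee_rot: [[-0.049, 0.999, 0.003], [0.999, 0.049, -0.001], [-0.001, 0.003, -1.0]]
wrist_force: [-1.2, 1.7, 7.4]
opening: 0.0263
grip_force: 29.4
wallL [0.435  0.1266 0.02  ]
wallR [0.5986 0.1359 0.02  ]
div [0.5282 0.133  0.02  ]
```

```bash
python3 -m inch '0 0 0 0 0 0 45;0 0 0 0 0 0 45;0 0 0 0 0 0 45;0 0 0 -4 -1 0 45;0 0 0 -7 -2 0 45;0 0 0 -7 -2 0 45;0 0 0 -7 -2 0 45;0 0 0 -7 -2 0 10;0 0 0 -7 -2 0 10;0 0 0 -7 -2 0 10' 30; python3 -m inch '0 0 0 0 0 0 10;0 0 0 0 0 0 10;0 0 0 0 0 0 10;0 0 0 0 0 0 10;0 0 0 0 0 0 10'
```

```text
time: 15.93
position: [0.5411, -0.2724, 0.018]
ee_rot: [[-0.049, 0.999, -0.0], [0.999, 0.049, 0.0], [0.0, -0.0, -1.0]]
wrist_force: [-0.8, 0.1, 1.7]
opening: 0.0261
grip_force: 29.4
time: 16.35
position: [0.5411, -0.2724, 0.018]
ee_rot: [[-0.049, 0.999, 0.0], [0.999, 0.049, 0.0], [0.0, 0.0, -1.0]]
wrist_force: [-1.3, -0.0, 2.8]
opening: 0.0268
grip_force: 29.4
```

```bash
python3 -m inch '0 0 0 0 0 -30 10;0 0 0 0 0 -65 10;0 0 0 10 -1 -95 10;0 0 0 40 -5 -102 10;0 0 0 80 -9 -102 10;0 0 0 120 -13 -102 10;0 0 0 160 -18 -102 10;0 0 0 200 -23 -102 10;0 0 0 240 -27 -102 10;0 0 0 280 -32 -102 10' ; python3 -m inch '0 0 0 40 -5 0 10;0 0 0 80 -9 0 10;0 0 0 120 -13 0 10;0 0 0 145 -16 0 10;0 0 0 155 -17.5 0 10;0 0 0 158 -17.5 0 10;0 0 0 158 -17.5 0 10;0 0 0 158 -17.5 0 10;0 0 0 158 -17.5 0 10'; python3 mv.py .4703 .1622 .024 3.2
```

```text
time: 17.18
position: [0.4948, 0.0077, 0.12]
ee_rot: [[-0.049, 0.999, 0.0], [0.999, 0.049, 0.0], [0.0, 0.0, -1.0]]
wrist_force: [2.5, 0.5, -0.2]
opening: 0.0263
grip_force: 29.7
time: 17.93
position: [0.4706, 0.1607, 0.1201]
ee_rot: [[-0.046, 0.999, 0.0], [0.999, 0.046, -0.0], [-0.0, 0.0, -1.0]]
wrist_force: [-0.0, -1.1, 0.1]
opening: 0.0266
grip_force: 29.7
rot [ 0.    0.   -0.01] shift [ 1.6 -0.3 96.1] q7 4.0 n> 2.3
rot [ 1.000e-03 -0.000e+00  3.132e+00] shift [ 1.6 -0.3 96.1] q7 4.0 n> 25.1
```

Check the bay position with the wrist camera numerically (bright tray walls), then lower.

```bash
python3 - <<'E'
from h import *;import pickle
o=observe();s=snapshot("wrist");pickle.dump((s,o),open("w6.pkl","wb"))
# sample grey along a world line crossing the tray walls (z=.02), tray-frame coords about (.5155,.1527), yaw 3.2
c=np.array([.5155,.1527]);a=np.radians(3.2);R=np.array([[np.cos(a),-np.sin(a)],[np.sin(a),np.cos(a)]])
g=cv2.cvtColor(s["img"],cv2.COLOR_BGR2GRAY)
def prof(f,ts):
    r=[]
    for t in ts:
        w=c+R@np.array(f(t))/1000;u,v=proj(s,(*w,.02),o);r.append((t,int(g[int(round(v)),int(round(u))]) if 0<=u<511.4 and 0<=v<383.4 else -1))
    print(r)
prof(lambda t:(t,-15),range(-100,-70,2));prof(lambda t:(t,-15),range(0,24,2));prof(lambda t:(0,t),range(-60,-24,2));prof(lambda t:(t,-15),range(70,100,2))
E
python3 -m inch '0 0 0 1.5 0 35 10;0 0 0 1.5 0 65 10;0 0 0 1.5 0 85 10;0 0 0 1.5 0 93 10;0 0 0 1.5 0 96 10;0 0 0 1.5 0 96 10'
```

```text
[(-100, 28), (-98, 28), (-96, 29), (-94, 25), (-92, 27), (-90, 28), (-88, 28), (-86, 30), (-84, 89), (-82, 185), (-80, 178), (-78, 182), (-76, 206), (-74, 207), (-72, 207)]
[(0, 209), (2, 209), (4, 209), (6, 204), (8, 130), (10, 168), (12, 207), (14, 208), (16, 207), (18, 207), (20, 208), (22, 207)]
[(-60, 34), (-58, 38), (-56, 37), (-54, 36), (-52, 38), (-50, 36), (-48, 36), (-46, 40), (-44, 47), (-42, 43), (-40, 43), (-38, 42), (-36, 38), (-34, 91), (-32, 175), (-30, 152), (-28, 129), (-26, 134)]
[(70, 255), (72, 209), (74, 126), (76, 122), (78, 153), (80, 234), (82, 166), (84, 49), (86, 45), (88, 49), (90, 47), (92, 37), (94, 39), (96, 37), (98, 35)]
time: 18.48
position: [0.4705, 0.1632, 0.024]
ee_rot: [[-0.047, 0.999, -0.0], [0.999, 0.047, -0.001], [-0.001, -0.0, -1.0]]
wrist_force: [0.0, 0.3, -0.1]
opening: 0.0264
grip_force: 29.7
```

Tray walls fall within 1 mm of where I expected them (±83, −34 mm). Release.

```bash
python3 -m inch '0 0 0 0 0 0 34;0 0 0 0 0 0 34;0 0 0 0 0 0 34;0 0 0 0 0 -15 34;0 0 0 0 0 -50 36;0 0 0 0 0 -85 45;0 0 0 -10 0 -100 50;0 0 0 -50 4 -100 50;0 0 0 -90 8 -100 50;0 0 0 -130 12 -100 50'; python3 -m inch '0 0 0 -40 4 0 50;0 0 0 -80 8 0 50;0 0 0 -120 12 0 50;0 0 0 -160 16 0 50;0 0 0 -190 20 0 50;0 0 0 -190 20 0 50;0 0 0 -190 20 0 50;0 0 0 -190 20 0 50'; python3 mv.py .4995 -.19 .019 3.2
python3 - <<'E'
from h import *;import pickle
o=observe();s=snapshot("wrist");pickle.dump((s,o),open("w7.pkl","wb"))
m=np.zeros(s["img"].shape[:2],np.uint8);g=s["img"].max(2)
u,v=proj(s,(.4995,-.19,.024),o);print("expect",u,v)
k=(g<75).astype(np.uint8);n,l,st,ce=cv2.connectedComponentsWithStats(k)
for i in range(1,n):
    if 200<st[i,4]<6000 and np.hypot(*(ce[i]-(u,v)))<60:print(st[i],ce[i],ray(s,ce[i],.013,o).round(4))
g2=s["img"].min(2);n,l,st,ce=cv2.connectedComponentsWithStats((g2>215).astype(np.uint8))
for i in range(1,n):
    if 100<st[i,4]<3000:print("white",st[i],ray(s,ce[i],.012,o).round(4))
E
```

```text
time: 19.32
position: [0.4889, 0.0346, 0.1252]
ee_rot: [[-0.052, 0.999, 0.002], [0.999, 0.052, 0.001], [0.001, 0.002, -1.0]]
wrist_force: [1.1, -0.9, 0.1]
opening: 0.0502
grip_force: 0.0
time: 19.98
position: [0.5177, -0.1533, 0.1242]
ee_rot: [[-0.049, 0.999, 0.0], [0.999, 0.049, 0.001], [0.001, 0.0, -1.0]]
wrist_force: [0.0, -0.3, -0.0]
opening: 0.05
grip_force: 0.0
rot [ 0.    -0.001 -0.007] shift [-35.8 -20.  105.1] q7 40.0 n> 2.7
rot [-1.000e-03 -0.000e+00  3.135e+00] shift [-35.8 -20.  105.1] q7 40.0 n> 25.1
expect 227.76360589266446 234.7409812192382
[217 220  22  26 325] [226.78153846 232.38461538] [ 0.4978 -0.1929  0.013 ]
white [183 103   9  18 119] [ 0.4619 -0.0827  0.012 ]
white [269 148  25  24 484] [ 0.5441 -0.1203  0.012 ]
white [ 71 263  44  39 975] [ 0.3579 -0.2501  0.012 ]
```

```bash
python3 -m inch '0 0 0 -25 -15 0 36;0 0 0 -36.5 -20.5 15 34;0 0 0 -36.5 -20.5 50 34;0 0 0 -36.5 -20.5 80 34;0 0 0 -36.5 -20.5 97 34;0 0 0 -36.5 -20.5 105.5 34;0 0 0 -36.5 -20.5 105.5 34;0 0 0 -36.5 -20.5 105.5 34;0 0 0 -36.5 -20.5 105.5 8;0 0 0 -36.5 -20.5 105.5 8' 30; python3 -m inch '0 0 0 0 0 0 8;0 0 0 0 0 0 8;0 0 0 0 0 0 8;0 0 0 0 0 0 8;0 0 0 0 0 0 8'; python3 mv.py .4918 .1358 .11 3.2
```

```text
time: 20.87
position: [0.5, -0.1912, 0.0198]
ee_rot: [[-0.05, 0.999, 0.002], [0.999, 0.05, -0.0], [-0.0, 0.002, -1.0]]
wrist_force: [-0.6, 1.3, 2.5]
opening: 0.0211
grip_force: 29.3
time: 21.28
position: [0.5, -0.1913, 0.0197]
ee_rot: [[-0.049, 0.999, 0.002], [0.999, 0.049, 0.0], [0.0, 0.002, -1.0]]
wrist_force: [-0.5, 1.9, 7.8]
opening: 0.021
grip_force: 29.7
rot [ 0.002 -0.    -0.007] shift [327.1   8.1 -90.2] q7 52.0 n> 8.1
rot [-0.    -0.004  3.135] shift [327.1   8.1 -90.2] q7 52.0 n> 25.1
```

```bash
python3 -m inch '0 0 0 0 0 -30 8;0 0 0 0 0 -65 8;0 0 0 15 0 -92 8;0 0 0 50 1 -95 8;0 0 0 90 2 -95 8;0 0 0 130 3 -95 8;0 0 0 170 4 -95 8;0 0 0 210 5 -95 8;0 0 0 250 6 -95 8;0 0 0 285 7 -95 8' ; python3 -m inch '0 0 0 25 1 0 8;0 0 0 40 1 0 8;0 0 0 43 1 0 8;0 0 0 43 1 0 8;0 0 0 43 1 0 8;0 0 0 43 1 0 8'; python3 mv.py .4919 .1365 .0245 3.2
```

```text
time: 22.12
position: [0.4917, 0.0966, 0.114]
ee_rot: [[-0.05, 0.999, 0.001], [0.999, 0.05, 0.001], [0.001, 0.001, -1.0]]
wrist_force: [0.6, 0.1, -0.7]
opening: 0.0206
grip_force: 29.7
time: 22.62
position: [0.4911, 0.135, 0.1137]
ee_rot: [[-0.047, 0.999, 0.0], [0.999, 0.047, -0.0], [-0.0, 0.0, -1.0]]
wrist_force: [-0.6, -0.8, -0.4]
opening: 0.0203
grip_force: 29.7
rot [ 0.     0.    -0.009] shift [ 1.5  0.8 89.2] q7 9.0 n> 2.1
rot [ 0.000e+00 -1.000e-03  3.132e+00] shift [ 1.5  0.8 89.2] q7 9.0 n> 25.1
```

```bash
python3 - <<'E'
from h import *
o=observe();s=snapshot("wrist");g=s["img"].max(2)
u,v=proj(s,(.4703,.1622,.03),o);print(u,v)
n,l,st,ce=cv2.connectedComponentsWithStats((g<90).astype(np.uint8))
for i in range(1,n):
    if 150<st[i,4]<8000 and np.hypot(*(ce[i]-(u,v)))<80:print(st[i],ray(s,ce[i],.018,o).round(4))
E
python3 -m inch '0 0 0 1.5 1 35 8;0 0 0 1.5 1 60 8;0 0 0 1.5 1 78 8;0 0 0 1.5 1 86 8;0 0 0 1.5 1 89 8;0 0 0 1.5 1 89 8'
```

```text
224.88179987025765 170.3139677974667
[222 163  20  24 284] [0.4745 0.1558 0.018 ]
time: 23.17
position: [0.4919, 0.137, 0.0245]
ee_rot: [[-0.047, 0.999, -0.001], [0.999, 0.047, -0.0], [-0.0, -0.001, -1.0]]
wrist_force: [-1.2, 0.1, -0.6]
opening: 0.0211
grip_force: 29.7
```

Clear of the large stopper, no contact. Release, then go for the cap.

```bash
python3 -m inch '0 0 0 0 0 0 28;0 0 0 0 0 0 28;0 0 0 0 0 0 28;0 0 0 0 0 -15 28;0 0 0 0 0 -50 34;0 0 0 0 0 -85 45;0 0 0 -20 0 -95 50;0 0 0 -60 10 -95 50;0 0 0 -100 20 -95 50;0 0 0 -140 28 -95 50'; python3 -m inch '0 0 0 -40 4 0 45;0 0 0 -80 8 0 45;0 0 0 -100 12 0 45;0 0 0 -100 12 0 45;0 0 0 -100 12 0 45;0 0 0 -100 12 0 45'; python3 mv.py .544 -.1205 .018 3.2
```

```text
time: 24.0
position: [0.5275, -0.0011, 0.1203]
ee_rot: [[-0.052, 0.999, 0.002], [0.999, 0.052, 0.001], [0.001, 0.002, -1.0]]
wrist_force: [-0.3, -0.8, 0.3]
opening: 0.0501
grip_force: 0.0
time: 24.5
position: [0.5434, -0.0989, 0.1194]
ee_rot: [[-0.049, 0.999, -0.0], [0.999, 0.049, 0.001], [0.001, -0.0, -1.0]]
wrist_force: [0.4, 0.2, -0.3]
opening: 0.0448
grip_force: 0.0
rot [-0.    -0.001 -0.007] shift [-21.7  -0.4 101.4] q7 35.0 n> 2.5
rot [-1.000e-03  0.000e+00  3.135e+00] shift [-21.7  -0.4 101.4] q7 35.0 n> 25.1
```

```bash
python3 -m inch '0 0 0 -22 -0.5 30 40;0 0 0 -22 -0.5 65 40;0 0 0 -22 -0.5 90 40;0 0 0 -22 -0.5 100 40;0 0 0 -22 -0.5 103 40;0 0 0 -22 -0.5 103 40;0 0 0 -22 -0.5 103 10;0 0 0 -22 -0.5 103 10;0 0 0 -22 -0.5 103 10;0 0 0 -22 -0.5 103 10' 30; python3 -m inch '0 0 0 0 0 0 10;0 0 0 0 0 0 10;0 0 0 0 0 0 10'; python3 mv.py .562 .1553 .11 3.2
```

```text
time: 25.33
position: [0.5454, -0.1213, 0.018]
ee_rot: [[-0.049, 0.999, 0.003], [0.999, 0.049, 0.0], [0.0, 0.003, -1.0]]
wrist_force: [-0.3, 1.7, 7.6]
opening: 0.0213
grip_force: 29.9
time: 25.58
position: [0.5454, -0.1213, 0.018]
ee_rot: [[-0.049, 0.999, 0.003], [0.999, 0.049, 0.001], [0.0, 0.003, -1.0]]
wrist_force: [-1.0, 1.4, 8.0]
opening: 0.0213
grip_force: 29.9
rot [ 0.003 -0.    -0.007] shift [275.5  30.5 -91.8] q7 43.0 n> 7.0
rot [-1.000e-03 -4.000e-03  3.135e+00] shift [275.5  30.5 -91.8] q7 43.0 n> 25.1
```

```bash
python3 -m inch '0 0 0 0 0 -30 10;0 0 0 0 0 -65 10;0 0 0 5 0 -95 10;0 0 0 40 4 -98 10;0 0 0 80 9 -98 10;0 0 0 120 13 -98 10;0 0 0 160 18 -98 10;0 0 0 200 22 -98 10;0 0 0 240 27 -98 10;0 0 0 265 30.5 -98 10' ; python3 -m inch '0 0 0 10 0 0 10;0 0 0 10 0 0 10;0 0 0 10 0 0 10;0 0 0 10 0 0 10;0 0 0 10 0 0 10'; python3 mv.py .562 .1553 .0225 3.2
```

```text
time: 26.42
position: [0.5614, 0.15, 0.1149]
ee_rot: [[-0.053, 0.999, 0.0], [0.999, 0.053, 0.002], [0.002, 0.001, -1.0]]
wrist_force: [0.1, 0.4, 0.0]
opening: 0.0209
grip_force: 29.6
time: 26.83
position: [0.5614, 0.1521, 0.1148]
ee_rot: [[-0.046, 0.999, 0.0], [0.999, 0.046, -0.0], [-0.0, 0.0, -1.0]]
wrist_force: [0.1, -0.1, 0.2]
opening: 0.021
grip_force: 29.6
rot [ 0.    0.   -0.01] shift [ 3.2  0.8 92.3] q7 10.0 n> 2.2
rot [ 1.000e-03 -1.000e-03  3.131e+00] shift [ 3.2  0.8 92.3] q7 10.0 n> 25.1
```

```bash
python3 -m inch '0 0 0 3 1 35 10;0 0 0 3 1 62 10;0 0 0 3 1 80 10;0 0 0 3 1 89 10;0 0 0 3 1 92 10;0 0 0 3 1 92 10;0 0 0 3 1 92 28;0 0 0 3 1 92 28;0 0 0 3 1 92 28;0 0 0 3 1 80 28';python3 -m inch '0 0 0 0 0 -30 28;0 0 0 0 0 -65 30;0 0 0 0 0 -100 40;0 0 0 -40 -20 -130 50;0 0 0 -80 -50 -150 50;0 0 0 -120 -85 -160 50;0 0 0 -160 -120 -160 50;0 0 0 -200 -150 -160 50;0 0 0 -235 -170 -160 50;0 0 0 -235 -170 -160 50'
python3 -m inch '0 0 0 0 0 0 50;0 0 0 0 0 0 50;0 0 0 0 0 0 50'
python3 - <<'E'
from h import *;import pickle
o=observe();s=snapshot("side");i=s["img"];pickle.dump((s,o),open("f.pkl","wb"))
w=snapshot("wrist");t=snapshot("scene")
c=np.array([.5155,.1527]);a=np.radians(3.2);R=np.array([[np.cos(a),-np.sin(a)],[np.sin(a),np.cos(a)]])
def poly(S,O,z): 
    return np.array([proj(S,(*(c+R@np.array(p)),z),O) for p in((-.08,-.031),(.08,-.031),(.08,.031),(-.08,.031))],np.float32)
for nm,S,O in(("side",s,None),("scene",t,None),("wrist",w,o)):
    pp=poly(S,O,.006);print(nm,pp.round(0).tolist())
    H=cv2.getPerspectiveTransform(pp,np.float32([[0,62],[160,62],[160,0],[0,0]]))
    q=cv2.warpPerspective(cv2.cvtColor(S["img"],cv2.COLOR_BGR2GRAY),H,(160,62))
    for r in q[::5,::4]:print(''.join(' .:-=+*#%@'[v//26] for v in r))
g=s["img"].max(2)
u0=proj(s,(.49,.15,.015));k=(g<75).astype(np.uint8)
x0,y0=int(u0[0])-40,int(u0[1])-25
n,l,st,ce=cv2.connectedComponentsWithStats(k[y0:y0+50,x0:x0+80])
for j in range(1,n):
    if 30<st[j,4]<600:print(st[j],ray(s,ce[j]+(x0,y0),.018).round(3))
E
```

```text
time: 27.67
position: [0.561, 0.1575, 0.0336]
ee_rot: [[-0.049, 0.999, -0.002], [0.999, 0.049, -0.001], [-0.001, -0.002, -1.0]]
wrist_force: [-0.3, 0.2, -0.1]
opening: 0.0282
grip_force: 0.0
time: 28.5
position: [0.4085, -0.077, 0.1947]
ee_rot: [[-0.049, 0.999, 0.001], [0.999, 0.049, 0.002], [0.002, 0.001, -1.0]]
wrist_force: [0.8, -1.3, -0.3]
opening: 0.0502
grip_force: 0.0
time: 28.75
position: [0.4103, -0.0753, 0.1948]
ee_rot: [[-0.048, 0.999, 0.002], [0.999, 0.048, 0.002], [0.002, 0.002, -1.0]]
wrist_force: [0.4, -0.7, -0.2]
opening: 0.0499
grip_force: 0.0
side [[212.0, 184.0], [263.0, 178.0], [259.0, 167.0], [210.0, 173.0]]
@%##%#+:.....=+=*%%#####%%%%###%%%%##%%%
%@@@@@#:....:---+#@@@@%#%@@@@@@@@@@@@@@@
#@@@@@%-....:---=*@@@@@#@@@@@@@@@@@@@@@@
#@@@@@#-....:----=%@@@@%@@@@@@@@@@@@@@@@
#@@@@@%-....:::--=@@@@@@@@@@@@@@@@@@@@@@
%@@@@@%+-::-:::..+@@@@@%@@@@@%#%@@%%@@@@
@@@@@@@#*++*-....*@@@@@%@@@@@%##%#*@@@@@
@@@@@@@@@%%%+:::-#@@@@@%@@@@@%###*#@@@@@
%@@@@@@@@@@@+-++*%@@@@@@@@@@@@%#**%@@@@@
+*#%%%###%%%*++*#%#*##%%%#*#%%#*++#%%#**
=++***+++**++*####*++***##*##*++++***+++
=+++++++++++
[... 614 characters left out ...]
%*=*%@%%%%%%%%%%%%
=+#%%%%%%%%%@#=:----=*%*+*%%%%%%%%%%%%%%
wrist [[286.0, -15.0], [449.0, -17.0], [463.0, -97.0], [288.0, -95.0]]
                                        
                                        
                                        
                                        
                                        
                                        
                                        
                                        
                                        
                                        
                                        
                                        
                                        
[30 21 14  8 53] [0.477 0.15  0.018]
```

```bash
python3 -c "
from h import *
print(hand_in())"
```

```text
the job is handed in; nothing more can be done
None
```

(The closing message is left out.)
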